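# Set the ledge of a table easel at its tape mark and lock it, keeping hold

### The arm

A 6-joint arm with a two-finger parallel gripper is mounted at the origin on the work surface. World frame = base frame: x ahead of the robot, y to its left, z up, the work surface at z = 0. Lengths are in m, angles in rad, forces in N, time in s.
With the tool pointing down it reaches from about 0.25 to 0.775 m from the base axis. Payload 4 kg.
Tool frame: the origin (TCP) lies at the very end of the fingers, on their centre line; the grasp point (between the pads) lies 19 mm behind it (robot.tcp_to_grasp is the distance from the TCP to the grasp point, in m); z points along the fingers, y is the line along which they close (so a half turn about z gives the same grasp; the last joint's range is limited). The gripper opens to 94 mm and grips with 3 to 60 N. Pads are 16 mm wide; open, the fingers measure 119 mm over their backs; the gripper's body (75 mm by 177 mm) begins 78 mm behind the grasp point.
Start: joints at [-0.103, 0.087, 1.371, -0, 1.684, -0.103], TCP at [0.55, -0, 0.206] pointing down, gripper open.
Joint ranges: [-3.1, 3.1], [-0.76, 2.03], [0.27, 2.55], [-1.08, 4.22], [0.17, 2.65], [-2.57, 2.57]. Speed limits (rad/s): [2.79, 2.79, 3.14, 3.14, 3.14, 3.14].

### API

Orientations are given as [roll, pitch, yaw] about the fixed x, y, z axes, in that order (R = Rz(yaw) Ry(pitch) Rx(roll)).
In Python, from bench import robot, eyes, workorder gives the robot as it stands (robot), with the cameras (eyes) and the job (workorder).
- The arm moves only by the shell command python3 nudge.py 'ROWS'. ROWS is rows parted by semicolons, their numbers by spaces, 1 to 20 of them, each of 5 numbers: the finger opening in m, then dx, dy, dz in m, then a turn about the tool's z in rad; each row shifts and turns the commanded pose from where the row before left it, along the tool's axes as they then stand; what a row does not reach is not made up. A row lasts 1/12 s, in which the tool goes at most 0.0417 m and 0.125 rad, less where a joint would pass 70% of its speed; a pose out of reach is approached as far as the arm can. The fingers move at their own pace and stop on an object; the grip force is fixed at half the most. Time passes only in rows, so rows that do not move let the fingers close. It prints the time, the measured TCP pose, the force, the opening and the grip force at its end.
- robot.get_obs(): the state, without advancing time (a new reading comes with each control period).
- eyes.snapshot(name): name is "scene" or "side" or "wrist"; returns a dict with "color" (400x640x3 uint8, blue, green, red), "fx", "fy", "cx", "cy" (pixels), "extrinsics" (4x4, takes a point from world to camera coordinates). Camera axes: x right, y down, z forward; pixel columns grow to the right and rows downward; lengths in m; the calibration is good to about 2 mm. The wrist camera is an equidistant fisheye: a pixel r from the principal point sees the ray r / f radians off the axis. A picture is of the moment at which its call begins. There is no depth.
- workorder.close_job(): hands the job in; it is judged then, once.
The state is a dict: "time": time; "joint_positions": joint angles; "qvel": joint speeds; "joint_torque": joint torques, N m; "tool_pos": TCP position; "ee_rot": TCP orientation; "wrist_force": force on the tool from outside, world axes, zero at the start; "wrist_torque": the same for the moment, N m; "width": finger opening in m; "finger_force": force on a finger pad.
Only numpy, scipy, OpenCV 4.12 (cv2) and the standard library are available. Lean on these libraries where they do the work, as an engineer would, in place of code of your own. Each camera call takes 0.05 s, during which the arm holds its last target. There are 200 camera calls.

### The job

Get the small easel ready for the next picture: the tall bottle beside its mast is in the way of the sliding canvas ledge, so first lift it out and stand it upright on the cork mat, and let go of it. Then slide the ledge up the mast until its top face is level with the lower edge of the tape band and, holding it there so that it does not sink, squeeze the cam lever fully shut against the slider block; finish still holding block and lever in that squeeze, with the ledge at the mark, and do not disturb the other things on the counter.

Things in the scene. Friction and masses are not known exactly. Their poses are not given: they have to be found in the camera images.
- ledge: Aluminium canvas ledge sliding on the mast, mm: 200 wide (y -100..100), 10 thick (x -10..0; front lip to x 7), standing out z 10..33. Origin in its top face on the mast's axis; x up the mast, y level to the lever's side, z out of the mast's upper face. Under it a bracket (x -20..-10, y -50..50, z -10..12), flat beneath. Starts on a stop; unlocked it sinks unless held (0.35 kg in all).
- slider_block: Black plastic block fixed under the ledge, around the mast: 70 along the mast (x -35..35), 32 wide (y -16..16), 30 thick (z -15..15). Origin at its centre on the mast's axis, 45 mm below the ledge's top face; axes as the ledge's. The side y -16 is bare; the lever is on the +y side. The ledge's bracket reaches down to its x 25.
- lever_blade: Aluminium blade of the cam lever: 50 long, 6 thick, 18 high (z -9..9). Origin at its pin, at x -72, y 20, z 0 of the ledge; x runs pin to tip, y outwards (outer face y 4). Open, the tip's outer face is up to 49 mm from the mast's axis; shut, the outer face is 24 mm from it: block and shut lever are 40 mm across, y -16..24 of the ledge. Shutting takes up to 10 N near the tip.
- cam_lever (a joint): Angle of the cam lever about its pin, rad: 0 shut, 0.54 fully open; starts at 0.44 to 0.52 and stays where it is left. Shut, its cam jams on the mast and carries the ledge's own weight.
- tape_mark: Band of masking tape, 14 mm wide, wrapped round the mast above the ledge: the length mark. Origin on the mast's axis at the band's lower edge; axes as the ledge's. The ledge is at the mark when its origin coincides with this one. It lies 90 to 125 mm up the mast from the ledge's start.
- bottle: Tall white paint bottle with a narrow cap, 190 mm high, 48 mm in diameter up to 160 mm, the cap 26 mm; about 0.28 kg. It stands on the counter beside the mast on the lever's side, inside the easel's base. Origin at the centre of its underside, z up.
- cork_mat: Cork mat lying flat on the counter, 130 x 130 x 4 mm, fixed. Origin at the centre of its underside.
- palette_tile: White ceramic palette tile, 130 x 130 x 8 mm, fixed; not used. Origin at the centre of its underside.
- easel: Base frame, fixed: rails 350 long, 16 wide, 17 high at y -125 and 125, cross bars at x -165 and 155. Origin on the counter at its middle; x level, the way the mast rises, y to the lever's side. The mast, 18 x 18 mm black square tube, 380 long, starts at x -165, z 35 and rises at 30 degrees; top clamp at 320..365 along it, struts behind its upper end.
- paint_jar: Small dark paint jar, 52 mm high, 46 mm in diameter, standing inside the easel's base on the side away from the lever; leave alone. Origin at its underside.
- wax_tin: Tin, 50 mm high, 69 mm in diameter; leave alone. Origin at its underside.
- varnish_jar: Jar, 75 mm high, 58 mm in diameter; leave alone. Origin at its underside.
- flat_brush: Flat brush, 200 mm long, lying; leave alone.
- paint_scraper: Paint scraper, 200 mm long, lying; leave alone.
- tape_roll: Roll of tape, 92 mm across, 24 mm high, lying flat; leave alone. Origin at the centre of its underside.
- mini_canvas: Small canvas, 100 x 75 x 16 mm, lying flat; leave alone. Origin at the centre of its underside.

How it is judged:
On the way, in this order (a step that is already met when the one before it is completed fails the run):
1. the bottle stands upright on the cork mat, let go (horizontal distance between bottle and cork_mat below 0.06 m and angle between bottle's own z axis and vertical below 0.1 rad and z of bottle in the frame of cork_mat below 0.01 m and contact force between the fingers and bottle below 0.05 N and linear speed of bottle below 0.05 m/s), for 0.2 s.
2. the robot holds the ledge at the tape mark with the cam lever still open (x of ledge in the frame of tape_mark between -0.005 and 0.005 m and value of joint cam_lever above 0.25 rad and contact force between any of the fingers, the arm and ledge above 0.3 N), for 0.2 s.
3. the cam lever is shut while the robot holds the ledge at the mark (x of ledge in the frame of tape_mark between -0.005 and 0.005 m and value of joint cam_lever below 0.06 rad and contact force between the fingers and slider_block above 3 N and contact force between the fingers and lever_blade above 3 N), for 0.2 s.
At the end, for the whole second after the job is handed in: Ledge top face within 5 mm of the tape band's lower edge; cam lever shut (below 0.06 rad); the fingers still squeeze slider block and lever together, over 3 N on each; the bottle upright (within 0.1 rad) on the cork mat, its centre within 60 mm of the mat's (all of step 3 and horizontal distance between bottle and cork_mat below 0.06 m and angle between bottle's own z axis and vertical below 0.1 rad and z of bottle in the frame of cork_mat below 0.01 m and linear speed of bottle below 0.05 m/s); the arm keeps its last pose, push and grip.
It fails at once if the cam lever is shut away from the mark (value of joint cam_lever below 0.15 rad and (x of ledge in the frame of tape_mark above 0.008 m or x of ledge in the frame of tape_mark below -0.008 m)).
It fails at once if the bottle is knocked over (angle between bottle's own z axis and vertical above 0.7 rad).
It fails at once if another thing on the counter is disturbed (distance of any of paint_jar, wax_tin, varnish_jar, flat_brush, paint_scraper, tape_roll, mini_canvas from where it was at the start of the episode above 0.03 m or angle between any of paint_jar, varnish_jar's own z axis and vertical above 0.5 rad).
It also fails if it takes over 61 s, if anything falls off the work surface, if the arm or the gripper's body presses on something with over 40 N, if the wrist force passes 120 N, or if a joint passes its speed limit or range.

## Working session

There is one attempt and no reset: what is moved stays moved. The work goes in short steps, Python scripts to look and compute and a shell command to move; the robot and the scene stay as the last step left them, time stands still between calls to the robot, and variables do not carry over. Pictures are saved under pics/ and viewed, at most 10 in all, crops included, and the job is handed in when it is done.

```bash
mkdir -p pics; ls; python3 - <<'E'
from bench import robot, eyes, workorder
import cv2,numpy as np
for n in ("scene","side"):
    s=eyes.snapshot(n); cv2.imwrite(f"pics/{n}0.png",s["color"]); print(n,s["fx"],s["fy"],s["cx"],s["cy"],np.round(s["extrinsics"],4).tolist())
o=robot.get_obs();print(o["time"],o["tool_pos"],o["ee_rot"],o["width"],robot.tcp_to_grasp)
E
```

```text
bench.py
nudge.py
pics
scene 389.99639408168514 389.99639408168514 324.1767225356041 191.6304744127467 [[-0.4763, 0.8793, 0.0047, 0.2639], [0.6269, 0.3434, -0.6994, -0.2787], [-0.6166, -0.3301, -0.7148, 1.3007], [0.0, 0.0, 0.0, 1.0]]
side 520.8096770167957 520.8096770167957 315.5155437826744 197.9962364723349 [[-0.9994, -0.0307, -0.0143, 0.534], [-0.0096, 0.6608, -0.7505, 0.0825], [0.0325, -0.7499, -0.6607, 1.2786], [0.0, 0.0, 0.0, 1.0]]
0.1 [5.49516601e-01 5.69202919e-05 2.04425073e-01] [-3.13962467e+00 -2.02242075e-04  1.57082468e+00] 0.09349289130049712 0.0188
```

View pics/scene0.png

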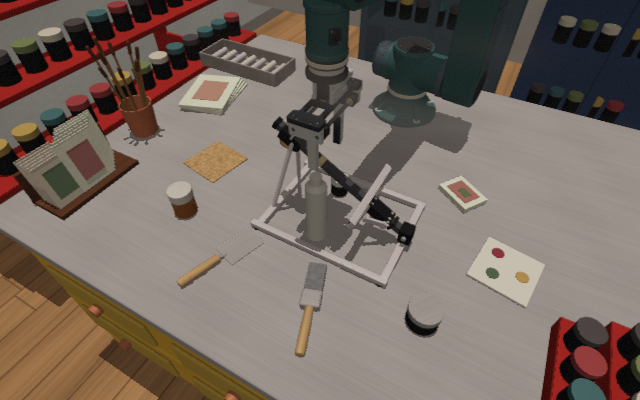

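View pics/side0.png

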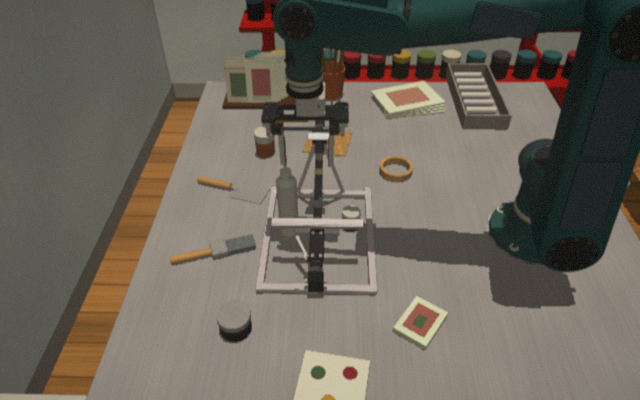

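The side view shows the mast (col 318) rising away from that camera, with the ledge at about (318,222), the bottle at (287,200) and the mat at (328,142). The scene view shows the bottle at (316,210), the mat at (215,160) and the tape roll behind the mast.

```bash
cat > h.py <<'E'
from bench import robot, eyes, workorder
import cv2,numpy as np
def ray(s,p):
    E=np.array(s["extrinsics"]);R=E[:3,:3];c=-R.T@E[:3,3]
    d=R.T@np.array([(p[0]-s["cx"])/s["fx"],(p[1]-s["cy"])/s["fy"],1]);return c,d/np.linalg.norm(d)
def onz(s,p,z):
    c,d=ray(s,p);return c+d*(z-c[2])/d[2]
def proj(s,P):
    E=np.array(s["extrinsics"]);q=E[:3,:3]@np.asarray(P,float)+E[:3,3];return np.array([s["fx"]*q[0]/q[2]+s["cx"],s["fy"]*q[1]/q[2]+s["cy"]])
def tri(s1,p1,s2,p2):
    c1,d1=ray(s1,p1);c2,d2=ray(s2,p2)
    A=np.array([d1,-d2]).T;t=np.linalg.lstsq(A,c2-c1,rcond=None)[0]
    a=c1+d1*t[0];b=c2+d2*t[1];return (a+b)/2,np.linalg.norm(a-b)
E
python3 - <<'E'
from h import *
ss=[eyes.snapshot(n) for n in("scene","side")]
im=[cv2.resize(ss[0]["color"][80:290,235:435],None,fx=2.85,fy=2.85,interpolation=3),cv2.resize(ss[1]["color"][105:305,240:390],None,fx=3,fy=3,interpolation=3)]
cv2.imwrite("pics/c1.png",cv2.convertScaleAbs(im[0],alpha=1.4));cv2.imwrite("pics/c2.png",cv2.convertScaleAbs(im[1],alpha=1.4))
for s in ss:
    hsv=cv2.cvtColor(s["color"],cv2.COLOR_BGR2HSV)
    m=cv2.inRange(hsv,(8,90,90),(25,255,255))
    n,l,st,c=cv2.connectedComponentsWithStats(m)
    for i in range(1,n):
        if st[i,4]>40: print(st[i],c[i].round(1),onz(s,c[i],.004).round(4))
E
```

```text
[ 253   11   53   34 1115] [285.3  27.4] [-0.342  -0.6822  0.004 ]
[348  25  12  34 336] [353.2  40.7] [-0.3683 -0.3604  0.004 ]
[495  60  27  37 563] [507.9  78. ] [-0.3655  0.2702  0.004 ]
[122  71   9   8  50] [126.   74.1] [ 0.2906 -0.9752  0.004 ]
[114  72   9  13  63] [118.2  77.5] [ 0.322  -0.9807  0.004 ]
[193  81  35  20 436] [210.   90.5] [ 0.23   -0.6297  0.004 ]
[132  95  19  17 134] [140.2 102.2] [ 0.4001 -0.7865  0.004 ]
[594  98   9   9  46] [598.4 101.9] [-0.3498  0.5702  0.004 ]
[118 102  17  12  43] [125.5 109.8] [ 0.4559 -0.7942  0.004 ]
[129 119  16  19 166] [137.1 127.8] [ 0.5083 -0.6854  0.004 ]
[ 11 123  26  18 309] [ 23.1 130.6] [ 0.6867 -0.9801  0.004 ]
[  0 139   8  12  68] [  2.8 143.5] [ 0.7545 -0.9729  0.004 ]
[ 184  141   63   42 1369] [215. 161.] [ 0.5149 -0.3725  0.004 ]
[319 156   8  11  48] [321.6 160.3] [ 0.3671 -0.1094  0.004 ]
[ 14 249  14  10  42] [ 20.3 253.1] [ 0.9733 -0.5531  0.004 ]
[    0   251   270   149 17598] [ 87.1 348.5] [ 1.0476 -0.2374  0.004 ]
[177 254  44  33 393] [198.  270.4] [ 0.8166 -0.1709  0.004 ]
[516 272  13  11 111] [521.9
[... 193 characters left out ...]
28  -0.9494  0.004 ]
[387  87  41  19 474] [406.8  95.9] [ 0.2446 -0.6399  0.004 ]
[   43   101   156   294 10507] [119.3 261.2] [0.9905 0.1179 0.004 ]
[334 131  18  25 343] [341.5 143. ] [ 0.4674 -0.3633  0.004 ]
[303 139  10  14  93] [307.8 145.9] [ 0.5681 -0.3473  0.004 ]
[633 153   7  28 112] [637.1 167.8] [-0.3563 -0.2531  0.004 ]
[380 156  33  26 465] [395.4 168.3] [ 0.3163 -0.2426  0.004 ]
[197 176  34  13 219] [213.4 182.1] [ 0.8209 -0.1749  0.004 ]
[620 202  20  38 213] [630.5 220.1] [-0.2502 -0.0405  0.004 ]
[170 248  41  16 315] [189.8 255.4] [0.8284 0.0967 0.004 ]
[412 313  16  17  59] [419.6 321. ] [0.3094 0.2711 0.004 ]
[321 395  15   5  55] [328.  397.4] [0.4976 0.4429 0.004 ]
```

View pics/c1.png

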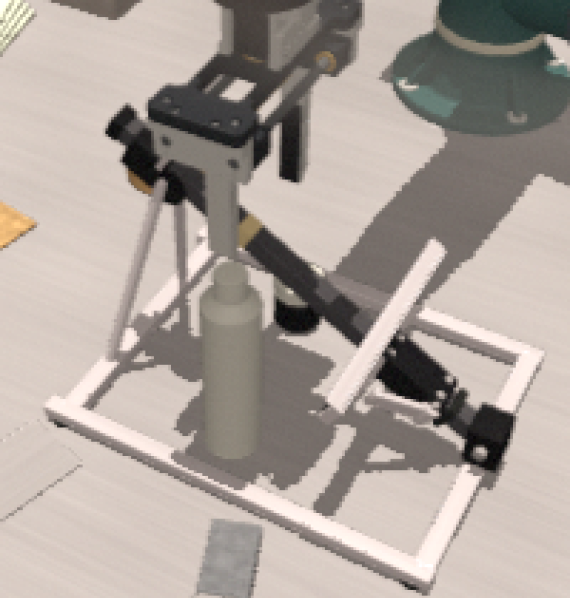

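View pics/c2.png

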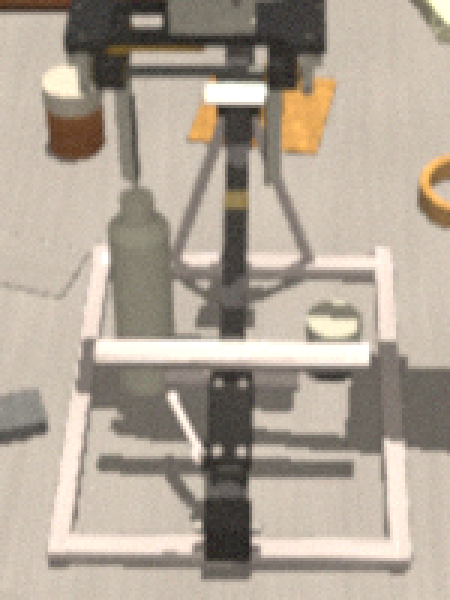

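```bash
python3 - <<'E'
from h import *
a,b=[eyes.snapshot(n) for n in("scene","side")]
A=lambda x,y:(235+x/2.85,80+y/2.85)
B=lambda x,y:(240+x/3,105+y/3)
print("corners FL FR BL BR")
for p,q in zip([(425,582),(543,350),(45,405),(205,232)],[(48,550),(410,553),(95,250),(390,250)]):
    print(onz(a,A(*p),.017).round(4),onz(b,B(*q),.017).round(4))
print("cap",tri(a,A(230,265),b,B(137,190)),onz(a,A(230,265),.19),onz(b,B(137,190),.19))
print("bottle base front A", onz(a,A(231,458),0))
print("tape",tri(a,A(252,238),b,B(235,206)))
print("ledge far end(+x), near end",tri(a,A(335,410),b,B(97,352)),tri(a,A(438,243),b,B(370,352)))
for n,s in(("a",a),("b",b)): cv2.imwrite(f"pics/raw_{n}.png",s["color"])
E
```

```text
corners FL FR BL BR
[0.6619 0.2007 0.017 ] [0.6578 0.2024 0.017 ]
[0.3967 0.2034 0.017 ] [0.3951 0.2001 0.017 ]
[ 0.6578 -0.143   0.017 ] [ 0.6553 -0.1351  0.017 ]
[ 0.4039 -0.136   0.017 ] [ 0.3934 -0.1388  0.017 ]
cap (array([0.59840389, 0.00339242, 0.19384877]), np.float64(0.00014963010036019866)) [0.59488955 0.00139946 0.19      ] [ 0.59894463 -0.00161851  0.19      ]
bottle base front A [0.62015098 0.01417501 0.        ]
tape (array([ 0.52724948, -0.01831818,  0.1586008 ]), np.float64(0.005774305154567813))
ledge far end(+x), near end (array([0.62487921, 0.10303497, 0.12006235]), np.float64(0.002697113980887144)) (array([0.42549726, 0.10192739, 0.12269604]), np.float64(0.0015822103488863973))
```

The c1/c2 crops show the easel rotated -90° (the mast rises towards world -y), with its centre near (0.5275, 0.032). The ledge ends are at c2 (97,352) and (370,352), the cap top at c2 (137,190), and the tape band at c2 (235,203). I'll grip the bottle by its cap, which stands above everything around it.

```bash
python3 nudge.py '0.094 0.004 0.025 0 0; 0.094 0.003 0.026 0 0; 0.094 0 0 0.02 0; 0.094 0 0 0.018 0; 0.094 0 0 0 0;0.094 0 0 0 0'
python3 - <<'E'
from h import *
a,b,w=[eyes.snapshot(n)["color"] for n in("scene","side","wrist")]
A=cv2.resize(a[80:260,270:390],None,fx=2.5,fy=2.5);B=cv2.resize(b[80:260,240:360],None,fx=2.5,fy=2.5)
cv2.imwrite("pics/d1.png",cv2.convertScaleAbs(np.hstack([A,B]),alpha=1.4))
E
```

```text
time: 0.8
tool_pos: [0.6002, 0.0071, 0.1661]
ee_rot: [-3.138, -0.0, 1.571]
wrist_force: [0.7, 0.9, 0.1]
width: 0.0943
finger_force: 0.0
```

View pics/d1.png

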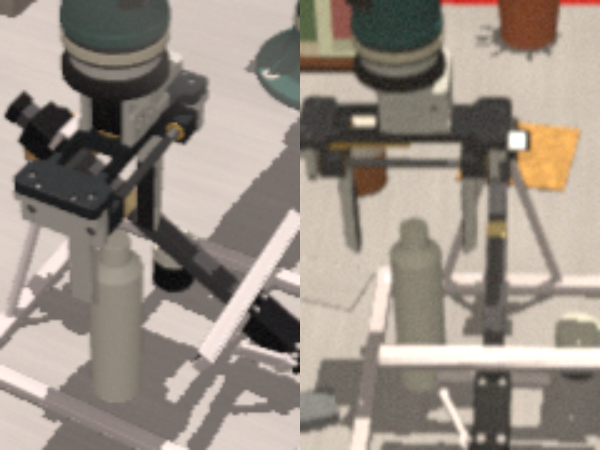

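```bash
python3 - <<'E'
from h import *
a,b=[eyes.snapshot(n) for n in("scene","side")]
for n,s,c,ox,oy in(("a",a,a["color"],270,80),("b",b,b["color"],240,80)):
    for P in[(.6,.007,.19),(.6,.007-.013,.19),(.6,.007,.166),(.6-.0115,.007-.006,.19)]:
        p=proj(s,P); print(n,P,p.round(1),((p-[ox,oy])*2.5).round(1))
E
```

```text
a (0.6, 0.007, 0.19) [316.9 175.4] [117.2 238.5]
a (0.6, -0.005999999999999999, 0.19) [311.3 173.3] [103.3 233.2]
a (0.6, 0.007, 0.166) [317.  183.8] [117.4 259.5]
a (0.5885, 0.001, 0.19) [317.1 171.1] [117.6 227.7]
b (0.6, 0.007, 0.19) [284.9 170.7] [112.3 226.8]
b (0.6, -0.005999999999999999, 0.19) [285.3 167.1] [113.4 217.8]
b (0.6, 0.007, 0.166) [285.5 179. ] [113.7 247.5]
b (0.5885, 0.001, 0.19) [290.2 169.1] [125.5 222.7]
```

```bash
python3 nudge.py '0.01 0 0 0 0; 0.01 0 0 0 0;0.01 0 0 0 0;0.01 0 0 0 0;0.01 0 0 0 0;0.01 0 0 0 0;0.01 0 0 0 0;0.01 0 0 -0.005 0;0.01 0 0 -0.015 0;0.01 0 0 -0.02 0;0.01 0 0 -0.03 0;0.01 0 0 -0.03 0;0.01 0 0 -0.03 0;0.01 0 0 0 0'; python3 nudge.py '0.01 -0.01 0.01 0 0;0.01 -0.02 0.01 0 0;0.01 -0.03 0 0 0;0.01 -0.03 0 0 0;0.01 -0.03 0 0 0;0.01 -0.03 0 0 0;0.01 -0.03 0 0 0;0.01 -0.03 0 0 0;0.01 -0.03 -0.01 0 0;0.01 -0.03 -0.02 0 0;0.01 -0.03 -0.025 0 0;0.01 -0.03 -0.025 0 0;0.01 -0.03 -0.02 0 0;0.01 -0.0195 -0.005 0 0;0.01 0 0 0 0;0.01 0 0 0 0'
python3 - <<'E'
from h import *
a,b=[eyes.snapshot(n)["color"] for n in("scene","side")]
A=a[20:260,100:400];B=b[20:260,220:420]
cv2.imwrite("pics/e1.png",cv2.convertScaleAbs(cv2.resize(np.hstack([A,B]),None,fx=1.6,fy=1.6),alpha=1.4))
E
```

```text
time: 2.22
tool_pos: [0.603, 0.0069, 0.3061]
ee_rot: [3.128, 0.001, 1.571]
wrist_force: [-0.4, 0.5, 2.0]
width: 0.0102
finger_force: 0.0
time: 3.55
tool_pos: [0.5154, -0.3733, 0.2968]
ee_rot: [-3.141, -0.001, 1.569]
wrist_force: [-0.0, 0.4, -0.3]
width: 0.0102
finger_force: 0.0
```

View pics/e1.png

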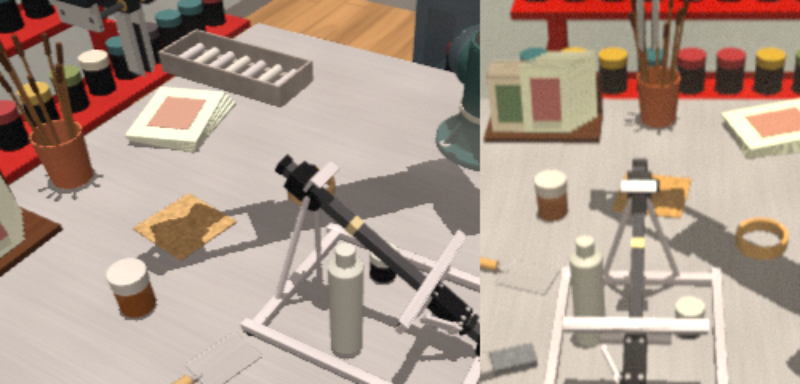

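The gripper closed to 10 mm, so it missed the cap, and the bottle still stands where it was: side cap at about (286,172), scene cap at about (316,178). The easel and mat are now unobstructed, so I'll measure them properly.

```bash
python3 - <<'E'
from h import *
a,b=[eyes.snapshot(n) for n in("scene","side")]
cv2.imwrite("pics/ra.png",a["color"]);cv2.imwrite("pics/rb.png",b["color"])
np.set_printoptions(linewidth=250)
ga,gb=[cv2.cvtColor(s["color"],cv2.COLOR_BGR2GRAY) for s in(a,b)]
print("side rows172-174 c270-300",gb[172:175,270:302]);print("side col 284-287",gb[160:184,284:288].T)
print("scene row 180",ga[179:182,302:332]);print("scene col 315-317",ga[164:190,315:318].T)
for n,s,(x0,y0,x1,y1) in(("a",a,(300,130,350,185)),("b",b,(300,160,335,185))):
    hsv=cv2.cvtColor(s["color"],cv2.COLOR_BGR2HSV)[y0:y1,x0:x1]
    m=cv2.inRange(hsv,(15,60,60),(35,255,255)); c,l,st,ce=cv2.connectedComponentsWithStats(m)
    for i in range(1,c):
        if st[i,4]>8: print(n,"tape",st[i],ce[i]+[x0,y0]); ys,xs=np.where(l==i); print(sorted(set(zip(ys+y0,xs+x0))) if st[i,4]<90 else '')
    m=cv2.inRange(cv2.cvtColor(s["color"],cv2.COLOR_BGR2HSV),(8,90,60),(25,255,255))
for s,g,(x0,y0,x1,y1) in((a,ga,(180,135,252,186)),):
    m=cv2.inRange(cv2.cvtColor(s["color"],cv2.COLOR_BGR2HSV)[y0:y1,x0:x1],(8,80,40),(25,255,255))
    ct=max(cv2.findContours(m,0,1)[0],key=cv2.contourArea);bx=cv2.boxPoints(cv2.minAreaRect(ct))+[x0,y0]
    print("mat",[onz(s,p,.004).round(4)[:2] for p in bx],onz(s,bx.mean(0),.004))
E
```

```text
side rows172-174 c270-300 [[150 149 150 148 149 152 156 153 150 140 136 162 177 182 182 185 186 179 173 153 123 129 150 148 151 148 150 150 148 149 149 147]
 [150 150 150 148 150 150 152 155 148 143 113 129 149 164 172 166 169 152 139 117 102 126 150 152 152 151 149 149 148 149 151 144]
 [152 153 148 150 151 151 153 152 150 144 105  98 106 125 137 143 137 119 107  95  97 121 138 153 147 151 149 150 151 149 148 138]]
side col 284-287 [[149 148 153 152 149 152 157 170 182 183 185 184 182 172 137 104  95 101 103  98 102 119 154 178]
 [148 147 152 149 152 152 158 169 183 181 183 186 185 166 143 108 101  98 103  99 102 122 155 177]
 [153 152 149 150 147 151 151 170 181 186 184 185 186 169 137 106  98 103 100 101 112 142 175 181]
 [151 150 149 147 149 150 154 167 179 183 186 186 179 152 119  98 101  98  98 102 117 154 181 185]]
scene row 180 [[ 79  78 105 142 145 146 145 130  86 104 127 153 170 170 172 168 147 116  95  93 122 144 144 144 144 144 145 145 130 113]
 [ 79 107 142 146 145 145 147 132  83  88  94 104 111 110 111 110 101  92  87  94 132 151 133 143 142 144 144 144 131  91]
 [107 
[... 5827 characters left out ...]
14)), (np.int64(173), np.int64(315)), (np.int64(173), np.int64(316)), (np.int64(173), np.int64(317)), (np.int64(173), np.int64(318)), (np.int64(173), np.int64(319)), (np.int64(173), np.int64(320)), (np.int64(173), np.int64(321)), (np.int64(173), np.int64(322)), (np.int64(174), np.int64(314)), (np.int64(174), np.int64(315)), (np.int64(174), np.int64(316)), (np.int64(174), np.int64(317)), (np.int64(174), np.int64(318)), (np.int64(174), np.int64(319)), (np.int64(174), np.int64(320)), (np.int64(174), np.int64(321)), (np.int64(174), np.int64(322))]
mat [array([ 0.561 , -0.4497]), array([ 0.3838, -0.4297]), array([ 0.4619, -0.2993]), array([ 0.6205, -0.3282])] [ 0.51169339 -0.37488161  0.004     ]
```

Cap-top ellipse centres, side (285,170.2) and scene (316,175.3), put the cap at about (0.600, 0.006). The aim was right and the fingers probably hadn't finished closing. I'll go back and check the width before lifting.

```bash
python3 nudge.py '0.094 0.0195 0.01 0 0;0.094 0.03 0.02 0 0;0.094 0.03 0.03 0 0;0.094 0.03 0.025 0 0;0.094 0.03 0 0 0;0.094 0.03 0 0 0;0.094 0.03 0 0 0;0.094 0.03 0 0 0;0.094 0.03 0 0 0;0.094 0.03 0 0 0;0.094 0.03 0 0 0;0.094 0.03 0 0 0;0.094 0.03 0 0 0;0.094 0.0195 0 0 0;0.094 0.01 0 0 0;0.094 0 0 0 0;0.094 0 0 0 0'; python3 nudge.py '0.094 0 0 0.04 0;0.094 0 0 0.04 0;0.094 0 0 0.035 0;0.094 0 0 0.016 0;0.094 0 0 0 0;0.094 0 0 0 0'; python3 nudge.py '0 0 0 0 0;0 0 0 0 0;0 0 0 0 0;0 0 0 0 0;0 0 0 0 0;0 0 0 0 0'; python3 nudge.py '0 0 0 0 0;0 0 0 0 0;0 0 0 0 0;0 0 0 0 0;0 0 0 0 0;0 0 0 0 0'
```

```text
time: 5.17
tool_pos: [0.6004, 0.0364, 0.2976]
ee_rot: [3.141, 0.001, 1.572]
wrist_force: [0.7, -0.0, 0.5]
width: 0.0939
finger_force: 0.0
time: 5.67
tool_pos: [0.6, 0.0346, 0.1657]
ee_rot: [-3.139, 0.0, 1.569]
wrist_force: [-0.1, 0.2, -0.2]
width: 0.0941
finger_force: 0.0
time: 6.17
tool_pos: [0.6007, 0.036, 0.1671]
ee_rot: [3.14, 0.0, 1.571]
wrist_force: [-0.7, -0.3, 0.5]
width: 0.0578
finger_force: 0.0
time: 6.67
tool_pos: [0.6005, 0.036, 0.1665]
ee_rot: [3.142, 0.0, 1.571]
wrist_force: [-0.3, -0.6, 0.9]
width: 0.0174
finger_force: 0.0
```

Two findings: I summed the rows wrong, so y overshot by 30 mm, and the fingers close at about 75 mm/s. I'll reopen and shift -0.030.

```bash
python3 nudge.py '0.07 0 0 0 0;0.07 0 0 0 0;0.07 0 0 0 0;0.07 0 0 0 0;0.07 0 0 0 0;0.07 0 0 0 0;0.07 0 0 0 0;0.07 0 0 0 0;0.07 -0.015 0 0 0;0.07 -0.015 0 0 0;0.07 0 0 0 0'; python3 nudge.py '0 0 0 0 0;0 0 0 0 0;0 0 0 0 0;0 0 0 0 0;0 0 0 0 0;0 0 0 0 0;0 0 0 0 0;0 0 0 0 0;0 0 0 0 0;0 0 0 0 0'
```

```text
time: 7.58
tool_pos: [0.6005, 0.0039, 0.1665]
ee_rot: [3.141, 0.001, 1.568]
wrist_force: [0.2, 0.3, 1.0]
width: 0.07
finger_force: 0.0
time: 8.42
tool_pos: [0.6008, 0.006, 0.1674]
ee_rot: [3.14, -0.0, 1.571]
wrist_force: [-1.1, 0.4, 4.6]
width: 0.0259
finger_force: 45.6
```

Gripped: width 25.9 mm. Lift and carry, Δy = -0.38, Δx = -0.087.

```bash
python3 nudge.py '0 0 0 -0.01 0;0 0 0 -0.02 0;0 0 0 -0.03 0;0 0 0 -0.03 0;0 0 0 -0.03 0;0 0 0 -0.01 0'; python3 nudge.py '0 -0.01 0.01 0 0;0 -0.02 0 0 0;0 -0.03 0 0 0;0 -0.03 0 0 0;0 -0.03 0 0 0;0 -0.03 0 0 0;0 -0.03 0 0 0;0 -0.03 0 0 0;0 -0.03 -0.01 0 0;0 -0.03 -0.02 0 0;0 -0.03 -0.02 0 0;0 -0.03 -0.02 0 0;0 -0.03 -0.02 0 0;0 -0.02 -0.007 0 0;0 0 0 0 0;0 0 0 0 0;0 0 0 0 0;0 0 0 0 0'
python3 - <<'E'
from h import *
a,b=[eyes.snapshot(n)["color"] for n in("scene","side")]
A=a[20:260,100:400];B=b[20:260,220:420]
cv2.imwrite("pics/f1.png",cv2.convertScaleAbs(cv2.resize(np.hstack([A,B]),None,fx=1.6,fy=1.6),alpha=1.4))
E
```

```text
time: 8.92
tool_pos: [0.6016, 0.0058, 0.3016]
ee_rot: [3.134, 0.001, 1.571]
wrist_force: [0.5, 0.3, -1.3]
width: 0.0255
finger_force: 45.1
time: 10.42
tool_pos: [0.5141, -0.3729, 0.2958]
ee_rot: [-3.141, -0.001, 1.572]
wrist_force: [0.6, 0.7, -2.0]
width: 0.0256
finger_force: 44.3
```

View pics/f1.png

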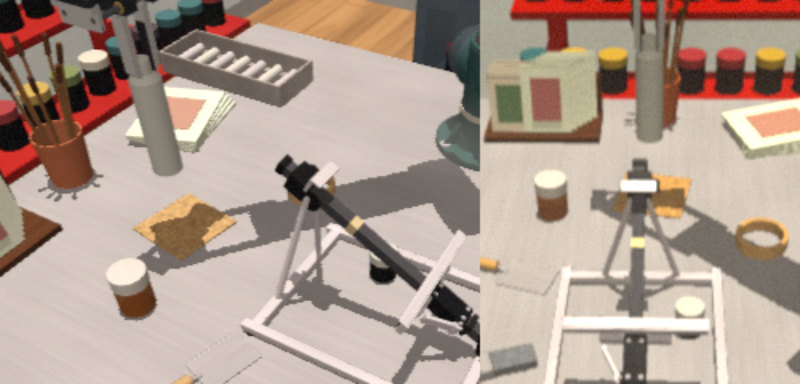

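The bottle hangs upright above the mat: scene underside at about (165,172) and mat centre at about (185,228) in this crop, with the wax tin and the rest untouched. Lower it and release.

```bash
python3 nudge.py '0 0 0 0.02 0;0 0 0 0.03 0;0 0 0 0.03 0;0 0 0 0.025 0;0 0 0 0.01 0;0 0 0 0.005 0;0 0 0 0.002 0;0 0 0 0 0'; python3 nudge.py '0 0 0 0.002 0;0 0 0 0 0;0 0 0 0 0'
```

```text
time: 11.18
tool_pos: [0.5142, -0.3742, 0.1759]
ee_rot: [3.14, 0.002, 1.571]
wrist_force: [-0.4, -0.6, -2.5]
width: 0.0257
finger_force: 44.3
time: 11.43
tool_pos: [0.5139, -0.3745, 0.174]
ee_rot: [3.14, 0.002, 1.571]
wrist_force: [-0.4, -0.2, -1.5]
width: 0.0256
finger_force: 44.3
```

```bash
python3 nudge.py '0 0 0 0.002 0;0 0 0 0 0;0 0 0 0.001 0;0 0 0 0 0;0 0 0 0 0'
```

```text
time: 11.85
tool_pos: [0.5139, -0.3748, 0.1714]
ee_rot: [3.139, 0.002, 1.571]
wrist_force: [-0.1, -0.8, 4.7]
width: 0.0255
finger_force: 45.1
```

```bash
python3 nudge.py '0.07 0 0 0 0;0.07 0 0 0 0;0.07 0 0 0 0;0.07 0 0 0 0;0.07 0 0 0 0;0.07 0 0 0 0;0.07 0 0 0 0;0.07 0 0 -0.005 0;0.094 0 0 -0.03 0;0.094 0 0 -0.04 0;0.094 0 0 -0.04 0;0.094 0 0 -0.03 0;0.094 0 0 0 0'
python3 - <<'E'
from h import *
a,b=[eyes.snapshot(n) for n in("scene","side")]
np.set_printoptions(linewidth=250)
ga,gb=[cv2.cvtColor(s["color"],cv2.COLOR_BGR2GRAY) for s in(a,b)]
P,e=tri(a,(324.7,161.7),b,(318.3,174.9));print("tape top-face edge",P,e)
# point on mast-upper-face plane from each view
th=np.radians(30);n=np.array([0,.5,np.cos(th)]);p0=np.array([.5275,.032+.165,.035])+n*.0095
for s,p in((a,(324.7,161.7)),(b,(318.3,174.9))):
    c,d=ray(s,p);t=((p0-c)@n)/(d@n);q=c+d*t;print("plane hit",q,"s along mast",(q-p0)@[0,-np.cos(th),.5])
print("mast s=0 clamps: proj of mast axis pts s=.05..")
for s_ in(.1,.2,.3):
    q=p0+s_*np.array([0,-np.cos(th),.5]);print(s_,proj(a,q).round(1),proj(b,q).round(1))
print(gb[208:240,300].tolist(),gb[208:240,345].tolist())
print("row222",gb[222,262:275].tolist(),gb[222,358:372].tolist())
for x0,y0,x1,y1 in((240,105,390,305),):
    B=cv2.resize(b["color"][150:310,250:390],None,fx=3.4,fy=3.4,interpolation=2)
    A=cv2.resize(a["color"][140:260,300:430],None,fx=3,fy=3,interpolation=2);A=cv2.copyMakeBorder(A,0,max(0,B.shape[0]-A.shape[0]),0,0,0)[:B.shape[0]]
    im=np.hstack([B,A]);print(im.shape);im=cv2.convertScaleAbs(im[:600,:],alpha=1.4)
    cv2.imwrite("pics/g1.png",im[:, :800])
print(robot.get_obs()["tool_pos"])
E
```

```text
time: 12.93
tool_pos: [0.5149, -0.3752, 0.3245]
ee_rot: [3.13, 0.01, 1.571]
wrist_force: [-0.6, 0.6, 1.2]
width: 0.0939
finger_force: 0.0
tape top-face edge [ 0.52608178 -0.01472966  0.16107914] 0.00025602370124695636
plane hit [ 0.53164688 -0.01170955  0.16646817] s along mast 0.24648186081493534
plane hit [ 0.52585004 -0.00967979  0.16529629] s along mast 0.24413809758416563
mast s=0 clamps: proj of mast axis pts s=.05..
0.1 [375.4 203.4] [316.4 235.9]
0.2 [341.5 174.3] [317.2 193.1]
0.3 [307.1 144.7] [318.  152.5]
[147, 147, 144, 146, 147, 143, 145, 148, 144, 154, 182, 205, 202, 198, 198, 196, 188, 155, 101, 82, 95, 106, 105, 107, 96, 89, 107, 134, 152, 149, 145, 152] [183, 186, 187, 187, 187, 186, 180, 160, 120, 96, 111, 167, 202, 205, 201, 199, 191, 182, 156, 103, 70, 62, 66, 92, 128, 147, 147, 150, 150, 155, 149, 150]
row222 [148, 149, 147, 147, 174, 177, 174, 176, 173, 171, 187, 193, 192] [202, 201, 205, 207, 198, 163, 141, 136, 134, 168, 179, 173, 175, 175]
(544, 866, 3)
[ 0.51396305 -0.37445032  0.31696815]
```

View pics/g1.png

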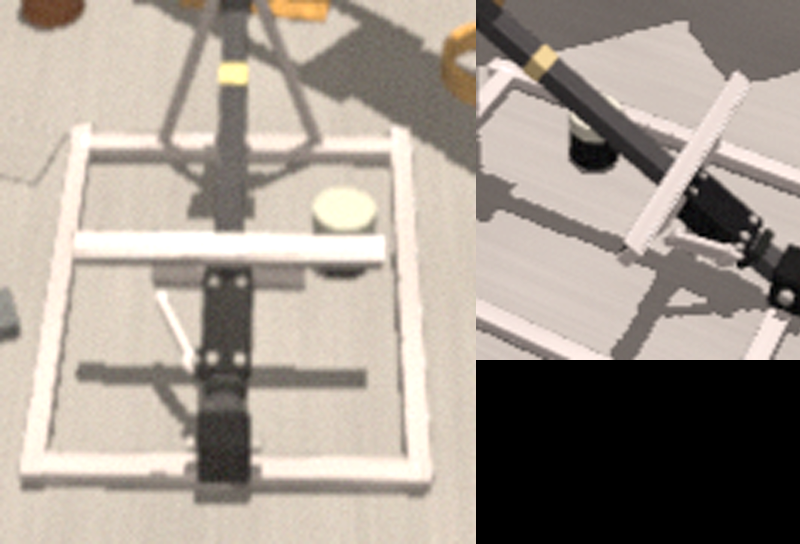

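The view shows the bottle clear of the easel, the tape at crop (233,73), the ledge bar at crop rows 232–258, and the lever open on the left with its tip at about (160,293). Next, ledge and tape positions along the mast from sub-pixel edges.

```bash
cat >> h.py <<'E'
th=np.radians(30);N=np.array([0,.5,np.cos(th)]);U=np.array([0,-np.cos(th),.5]);P0=np.array([.526,.197,.035])
def mast(s,p,z):
    c,d=ray(s,p);q0=P0+N*z;q=c+d*((q0-c)@N)/(d@N);return (q-P0)@U,q[0]-P0[0]
def edge(g,col,r0,r1,rise):
    v=g[r0:r1,col-1:col+2].astype(float).mean(1);d=np.diff(v)*(1 if rise else -1);i=int(d.argmax());k=np.arange(max(0,i-1),min(len(d),i+2));w=np.clip(d[k],0,None);return r0+.5+(k*w).sum()/w.sum()
E
python3 - <<'E'
from h import *
a,b=[eyes.snapshot(n) for n in("scene","side")]
gb=cv2.cvtColor(b["color"],cv2.COLOR_BGR2GRAY)
for c in(316,318,320):
    r=edge(gb,c,171,180,False);r2=edge(gb,c,163,171,True);print("tape",c,r,r2,mast(b,(c,r),.0095),mast(b,(c,r2),.0095))
for c in(278,290,300,335,345,355):
    r=edge(gb,c,213,222,True);r2=edge(gb,c,222,230,False);print("ledge",c,r,r2,mast(b,(c,r),.033),mast(b,(c,r2),.033))
# bottle on mat
hsv=cv2.cvtColor(a["color"],cv2.COLOR_BGR2HSV)
print("proj bottle top expected",proj(a,(.514,-.3748,.194)),proj(b,(.514,-.3748,.194)))
im=np.hstack([a["color"][90:200,160:260],b["color"][60:170,290:390]]);cv2.imwrite("pics/h1.png",cv2.resize(im,None,fx=3,fy=3))
E
```

```text
tape 316 174.2076411960133 167.75174825174824 (np.float64(0.24579304993148265), np.float64(0.005156529085026174)) (np.float64(0.2617284364021376), np.float64(0.0054621787298325675))
tape 318 174.25873015873015 167.7843137254902 (np.float64(0.24570731929952744), np.float64(0.0005661398536508377)) (np.float64(0.26168588379891394), np.float64(0.0008529927464050457))
tape 320 174.3299711815562 167.76910299003322 (np.float64(0.24557210056269357), np.float64(-0.004023720080550963)) (np.float64(0.2617617428265286), np.float64(-0.003752957054135697))
ledge 278 217.820987654321 225.14285714285714 (np.float64(0.13371697135170263), np.float64(0.08552926039890907)) (np.float64(0.11711650206096241), np.float64(0.08482249737387237))
ledge 290 217.79936305732485 225.29457364341084 (np.float64(0.13406264503519089), np.float64(0.059239448253301186)) (np.float64(0.11708045097535737), np.float64(0.058642096478623396))
ledge 300 217.6988950276243 225.25737704918032 (np.float64(0.13453798559919705), np.float64(0.03736295787544264)) (np.float64(0.1174192168167662), np.float64(0.0368662182893742))
ledge 335 218.53067484662577 226.4090909090909 (np.float64(0.13351018422020827), np.float64(-0.039055852064157126)) (np.float64(0.11571948215617878), np.float64(-0.039189727152990295))
ledge 345 218.65384615384616 226.48208955223882 (np.float64(0.13347708817062642), np.float64(-0.060820076923684685)) (np.float64(0.11581041766472046), np.float64(-0.06084483840629906))
ledge 355 218.91224489795917 226.52052785923755 (np.float64(0.13313755335989114), np.float64(-0.08255532517537939)) (np.float64(0.11597880941751168), np.float64(-0.08247443568671886))
proj bottle top expected [199.56462621 102.74330121] [325.95803996  84.4823279 ]
```

View pics/h1.png

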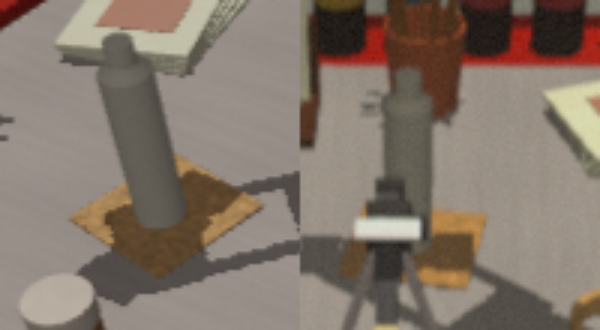

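The bottle stands upright inside the mat in both views. The ledge needs to travel about 0.120 m along the mast. I'll go to below the ledge, fingers open, centred 4 mm toward the lever.

```bash
python3 nudge.py '0.094 0.02 0 0 0;0.094 0.04 0 0 0;0.094 0.04 0 0 0;0.094 0.04 0 0 0;0.094 0.04 0 0 0;0.094 0.04 0.005 0 0;0.094 0.04 0.005 0 0;0.094 0.04 0.006 0 0;0.094 0.04 0 0 0;0.094 0.04 0 0 0;0.094 0.04 0 0 0;0.094 0.04 0 0 0;0.094 0.04 0 0 0;0.094 0.02 0 0 0;0.094 0 0 0 0;0.094 0 0 0 0;0.094 0 0 0 0'
```

```text
time: 14.55
tool_pos: [0.5291, 0.1451, 0.3128]
ee_rot: [-3.139, 0.001, 1.57]
wrist_force: [-0.0, -0.3, -1.5]
width: 0.0937
finger_force: 0.0
```

```bash
python3 nudge.py '0.094 0 0 0.03 0;0.094 0 0.001 0.04 0;0.094 0 0 0.04 0;0.094 0 0 0.04 0;0.094 0 0 0.04 0;0.094 0 0 0.03 0;0.094 0 0 0.02 0;0.094 0 0 0.014 0;0.094 0 0 0 0;0.094 0 0 0 0'
python3 - <<'E'
from h import *
a,b=[eyes.snapshot(n) for n in("scene","side")]
A=cv2.resize(a["color"][120:260,290:430],None,fx=2.8,fy=2.8);B=cv2.resize(b["color"][170:310,250:390],None,fx=2.8,fy=2.8)
cv2.imwrite("pics/i1.png",cv2.convertScaleAbs(np.hstack([A,B]),alpha=1.5))
E
```

```text
time: 15.38
tool_pos: [0.5299, 0.1443, 0.0595]
ee_rot: [-3.139, 0.001, 1.568]
wrist_force: [0.5, 0.2, 0.1]
width: 0.094
finger_force: 0.0
```

View pics/i1.png

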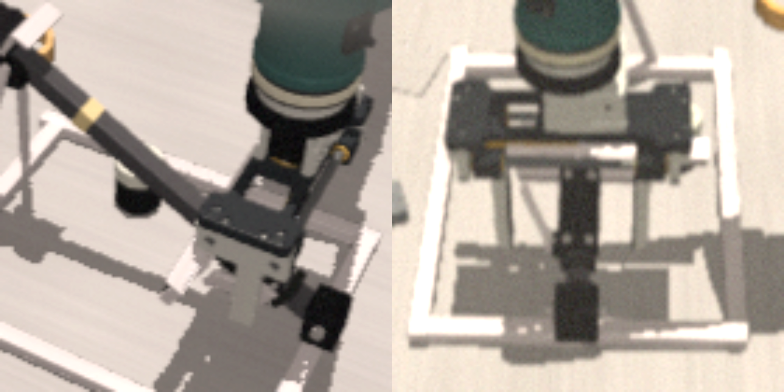

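The fingers straddle the block, with the lever blade (side crop about (535,210)) inside the left finger and the bar ends just beyond the gripper. Approach the ledge until contact.

```bash
python3 nudge.py '0.094 -0.01 0 0 0;0.094 -0.008 0 0 0;0.094 0 0 0 0;0.094 0 0 0 0'; for i in 1; do :; done; python3 nudge.py '0.094 -0.003 0 0 0;0.094 0 0 0 0;0.094 0 0 0 0'; python3 nudge.py '0.094 -0.003 0 0 0;0.094 0 0 0 0;0.094 0 0 0 0';python3 nudge.py '0.094 -0.003 0 0 0;0.094 0 0 0 0;0.094 0 0 0 0'
```

```text
time: 15.82
tool_pos: [0.531, 0.1273, 0.0613]
ee_rot: [3.14, -0.0, 1.569]
wrist_force: [-1.2, 0.1, 0.0]
width: 0.0939
finger_force: 0.0
time: 16.07
tool_pos: [0.5305, 0.125, 0.0605]
ee_rot: [3.141, -0.0, 1.571]
wrist_force: [0.9, -0.1, -0.1]
width: 0.0941
finger_force: 0.0
time: 16.32
tool_pos: [0.5304, 0.1219, 0.0604]
ee_rot: [-3.141, 0.0, 1.571]
wrist_force: [-0.5, -0.3, -0.3]
width: 0.0942
finger_force: 0.0
time: 16.57
tool_pos: [0.5305, 0.1194, 0.0605]
ee_rot: [3.141, -0.001, 1.571]
wrist_force: [-0.6, 2.8, -0.4]
width: 0.0938
finger_force: 1.0
```

Contact at y ≈ 0.120, as predicted. Push up along the mast.

```bash
python3 nudge.py '0.094 -0.0043 0 -0.0025 0;0.094 -0.0087 0 -0.005 0;0.094 -0.0087 0 -0.005 0;0.094 -0.0087 0 -0.005 0;0.094 -0.0087 0 -0.005 0;0.094 -0.0087 0 -0.005 0;0.094 -0.0087 0 -0.005 0;0.094 -0.0087 0 -0.005 0;0.094 -0.0087 0 -0.005 0;0.094 -0.0087 0 -0.005 0;0.094 -0.0087 0 -0.005 0;0.094 -0.0043 0 -0.0025 0;0.094 0 0 0 0;0.094 0 0 0 0'
cat > meas.py <<'E'
from h import *
a,b=[eyes.snapshot(n) for n in("scene","side")]
gb=cv2.cvtColor(b["color"],cv2.COLOR_BGR2GRAY)
o=robot.get_obs();print(o["time"],o["tool_pos"],o["wrist_force"],o["width"],o["finger_force"])
np.set_printoptions(linewidth=250)
# expected bar end columns at current guess
y=o["tool_pos"][1];s=.1267+(.120-y)/.866;print("s guess",s)
for e in(.1,-.1):
    for z in (.033,):
        p=proj(b,P0+[e,0,0]+U*(s+.007)+N*z);q=proj(b,P0+[e,0,0]+U*(s-.01)+N*z);print(e,p.round(1),q.round(1))
        c=int(p[0]);r=int(p[1]);x0=c-8;print(x0,r-8);print(gb[r-8:r+16,x0:x0+16])
E
python3 meas.py
```

```text
time: 17.73
tool_pos: [0.531, 0.0229, 0.1157]
ee_rot: [3.14, 0.0, 1.57]
wrist_force: [-0.2, 2.4, 0.2]
width: 0.094
finger_force: 1.3
17.8333 [0.53089139 0.02346675 0.11539794] [0.90861541 2.78015899 0.26965895] 0.0938778274168563 1.2331041041761637
s guess 0.23817027073144165
0.1 [273.7 170.3] [273.4 177.4]
265 162
[[142 143 145 144 143 149 142 103  57  39  42  41  39  42  43  43]
 [143 146 149 144 143 144 139 115  66  40  40  46  44  46  39  33]
 [147 148 144 145 144 146 142 130  88  58  55  55  61  62  59  46]
 [144 145 145 144 148 143 147 138 111  79  75  76  83  80  81  65]
 [147 144 151 144 148 144 147 144 120  93  88  88  92  93  89  72]
 [143 148 146 145 143 146 145 139 123 105  96  98  91  92  89  76]
 [147 149 145 146 142 147 150 145 131 120 112 106  96  92  91  75]
 [146 147 146 145 147 147 146 144 144 137 132 118  96  90  89  74]
 [143 142 145 145 147 144 145 146 148 148 135 120  93  86  87  67]
 [147 144 151 146 145 144 146 146 153 162 130 106  96  91  88  78]
 [146 147 143 145 146 145 148 145 160 174 130  98  94  92  93  78]
 [145 144 146 144 144 146 147 144 158 183 134 
[... 1775 characters left out ...]
 153 145 147 149 144 146 147]
 [174 188 186 188 188 188 189 183 163 146 142 141 146 140 144 143]
 [144 149 157 156 152 157 152 155 140 139 145 143 146 139 147 142]
 [102 109 111 113 113 115 115 119 128 139 143 144 143 145 144 147]
 [ 81  88  85  83  86  88  86  95 122 140 143 141 144 144 142 145]
 [ 95  89  94  92  92  92  88  93 125 142 145 144 145 144 142 144]
 [121 118 121 120 123 121 117 118 130 146 145 144 142 140 144 148]
 [144 141 140 139 141 143 142 144 137 141 140 142 144 142 141 144]
 [143 143 141 142 144 143 144 144 143 142 142 143 144 143 143 143]
 [143 143 141 140 144 141 142 142 143 140 142 141 143 144 146 144]
 [146 143 140 142 146 145 146 143 145 141 142 147 147 147 146 144]]
```

```bash
cat > m2.py <<'E'
from h import *
b=eyes.snapshot("side");g=cv2.cvtColor(b["color"],cv2.COLOR_BGR2GRAY)
o=robot.get_obs();print(round(o["time"],2),o["tool_pos"],o["wrist_force"],o["width"],o["finger_force"])
for c in(357,359):
    v=g[150:195,c-1:c+2].astype(float).mean(1);i=np.where(v>190)[0];r=150+i.min();r2=150+i.max()
    f=lambda k,t,st:next(j-st+st*(v[j-st-150]-t)/(v[j-st-150]-v[j-150]) for j in range(k,k+st*6,st) if v[j-150]<t)
    e1=f(r,174,-1);e2=f(r2,145,1)
    s1=mast(b,(c,e1),.033)[0]-.007;s2=mast(b,(c,e2),.033)[0]+.01
    print(c,e1,e2,"s",s1,s2,"to go (tape .2466, +.0006 yaw):",.2466-(s1+s2)/2-.0006)
E
python3 m2.py
```

```text
17.88 [0.53085595 0.02358022 0.11535777] [0.11508532 2.57922642 0.74808442] 0.09393036270818035 1.201438531279564
357 171.64935064935065 178.04123711340208 s 0.2366118677085527 0.23827827511114558 to go (tape .2466, +.0006 yaw): 0.00855492859015088
359 171.8375 178.04166666666666 s 0.23619688227810415 0.23831699555165886 to go (tape .2466, +.0006 yaw): 0.00874306108511851
```

```bash
python3 nudge.py '0.094 -0.004 0 -0.0023 0;0.094 -0.0034 0 -0.002 0;0.094 0 0 0 0;0.094 0 0 0 0;0.094 0 0 0 0;0.094 0 0 0 0;0.094 0 0 0 0'; python3 m2.py
```

```text
time: 18.47
tool_pos: [0.5307, 0.0159, 0.1198]
ee_rot: [3.141, 0.0, 1.571]
wrist_force: [1.3, 2.3, 0.2]
width: 0.0941
finger_force: 1.0
18.52 [0.53069182 0.01593486 0.11980683] [ 1.96625078  2.69470678 -0.48914666] 0.09420180934301002 1.0130773577839136
357 167.79347826086956 175.16363636363636 s 0.24592425304005655 0.24516548308151437 to go (tape .2466, +.0006 yaw): 0.0004551319392145542
359 167.77083333333334 175.16167664670658 s 0.2460162705394483 0.24520921861995015 to go (tape .2466, +.0006 yaw): 0.00038725542030078667
```

```bash
python3 nudge.py '0.06 0 0 0 0;0.06 0 0 0 0;0.06 0 0 0 0;0.06 0 0 0 0;0.06 0 0 0 0;0.06 0 0 0 0;0.06 0 0 0 0'; python3 m2.py
```

```text
time: 19.1
tool_pos: [0.5312, 0.0162, 0.1206]
ee_rot: [3.139, -0.0, 1.571]
wrist_force: [2.3, 2.3, 1.9]
width: 0.0602
finger_force: 3.4
19.15 [0.53121982 0.01615327 0.1206119 ] [3.13575049 2.13077927 2.68761123] 0.05987190099429835 3.484564002865227
357 167.9418604651163 175.18343195266272 s 0.24556501698057492 0.24511801579905523 to go (tape .2466, +.0006 yaw): 0.0006584836101849351
359 168.07142857142858 175.22413793103448 s 0.2452886511171694 0.2450594637451023 to go (tape .2466, +.0006 yaw): 0.0008259425688641636
```

```bash
python3 nudge.py '0.03 0 0 0 0;0.03 0 0 0 0;0.03 0 0 0 0;0.03 0 0 0 0;0.03 0 0 0 0;0.03 0 0 0 0;0.03 0 0 0 0;0.03 0 0 0 0;0.03 0 0 0 0'; python3 m2.py
```

```text
time: 19.9
tool_pos: [0.529, 0.016, 0.1201]
ee_rot: [-3.139, -0.0, 1.57]
wrist_force: [-1.6, 2.1, 5.7]
width: 0.0391
finger_force: 32.1
19.95 [0.52901794 0.0160039  0.12014993] [-1.62552233  2.81828344  6.47917101] 0.039712199292323926 32.06344137433916
357 168.05194805194805 175.210843373494 s 0.24529853829323695 0.24505228876423862 to go (tape .2466, +.0006 yaw): 0.0008245864712622292
359 168.0597014925373 175.22413793103448 s 0.24531703222639595 0.2450594637451023 to go (tape .2466, +.0006 yaw): 0.0008117520142508944
```

Width is 39.7 mm at 32 N, so the lever is shut, and the ledge is within about 1 mm of the mark. Settle, then hand in.

```bash
python3 nudge.py '0.03 0 0 0 0;0.03 0 0 0 0;0.03 0 0 0 0;0.03 0 0 0 0;0.03 0 0 0 0'; python3 -c "
from bench import robot, eyes, workorder
print(workorder.close_job())"
```

```text
time: 20.37
tool_pos: [0.529, 0.016, 0.1201]
ee_rot: [-3.139, -0.0, 1.57]
wrist_force: [-2.2, 3.0, 6.2]
width: 0.0394
finger_force: 32.1
the job is handed in; nothing more can be done
None
```

I handed the job in at 20.4 s of 61 s and the hand-in returned no verdict; by my readings, the bottle stands upright on the cork mat, the ledge is about 1 mm from the tape mark, and the gripper is still squeezing block and shut lever together at about 32 N (39.4 mm across).

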